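# Bed a round bush in the V locator of a drilling fixture

## Robot

A 6-joint arm with a two-finger parallel gripper is mounted at the origin on a cart in front of the work surface, level with it; the furniture and walls round the work are solid. World frame = base frame: x ahead of the robot, y to its left, z up, the work surface at z = 0. Lengths are in m, angles in rad, forces in N, time in s.
With the tool pointing down it reaches from about 0.35 to 0.975 m from the base axis. Payload 4.9 kg.
Tool frame: the origin (TCP) lies at the very end of the fingers, on their centre line; the grasp point (between the pads) lies 19 mm behind it; z points along the fingers, y is the line along which they close (so a half turn about z gives the same grasp; the last joint's range is limited). The gripper opens to 85 mm and grips with 20 to 120 N. Pads are 22 mm wide; open, the fingers measure 114 mm over their backs; the gripper's body (76 mm by 85 mm) begins 54 mm behind the grasp point. The pads swing forward as they close: fully open they stand 13 mm farther back than shut.
Start: joints at [-1.392, 0.053, 1.613, -0, 1.476, -0.119], TCP at [0.183, -0.597, 0.205] pointing down, gripper open.
Joint ranges: [-3.01, 3.01], [-1.01, 2.22], [0.06, 2.58], [-1.02, 4.17], [0.09, 2.62], [-3.14, 3.14]. Speed limits (rad/s): [2.57, 2.57, 3.14, 3.14, 3.14, 3.14].

## Interface

Orientations are given as a unit quaternion [w, x, y, z].
In Python, from plant import state, optics, ticket, nets gives the robot as it stands. The module is installed in compiled form; this text tells all that it offers.
- The arm moves only by the shell command python3 -m inch 'ROWS' [OPENING]. ROWS is JSON, a list of rows, each an object of numbers: "dx", "dy", "dz": the shift along the tool's x, y, z as a fraction of full scale; "rx", "ry", "rz": the turn, a rotation vector about the tool's x, y, z as a fraction of full scale. In form: [{"dx": .., "dy": .., "dz": .., "rx": .., "ry": .., "rz": ..}, ...]. A call has 1 to 5 rows; each row is the pose to reach, as a shift and turn from the pose commanded when the call began, along the tool's axes at that moment; what a row does not reach only later rows make up. Full scale, the value 1, is 0.8 m for a shift and 1.5 rad for a turn. A row lasts 1/10 s, in which the tool goes at most 50 mm and 8.59 degrees, less where a joint would pass 70% of its speed; a pose out of reach is approached as far as the arm can. A call with a number of a shift or a turn outside -1 to 1 is refused whole. A call with a gripper value outside its range is refused whole. OPENING is the opening, from -1 (shut) to 1 (fully open), set as the call begins (- or left out, the last holds). The fingers move at their own pace and stop on an object; the grip force is fixed at half the most. Time passes only in rows, so rows that repeat a pose let the fingers close. It gives the time, the measured TCP pose, the force, the opening and the grip force at its end, in the units of the state.
- state(): the state, without advancing time (a new reading comes with each control period).
- optics.grab_frame(name): name is "scene" or "side" or "wrist"; returns the picture (400x640x3 uint8, red, green, blue); there is no depth.
- optics.camera_info(name): a dict with "fx", "fy", "cx", "cy" (pixels), "R" (3x3) and "t" (3): a world point X has camera coordinates R X + t. Camera axes: x right, y down, z forward; pixel columns grow to the right and rows downward; lengths in m; the calibration is good to about 2 mm. A picture is of the moment at which its call begins: read the wrist's pose just before it. camera_info takes no time and is no camera call; for the wrist camera it gives the pose at the moment of the call.
- ticket.job_done(): hands the job in; it is judged then, once.
Trained networks look in the newest picture that a camera, given by its name, has taken for a name from the list of things; names that differ only in an ending like _2 or _b are one class to them, and where a whole thing is asked for, a point or a joint stands for the part that bears it (a point fixed in the world has none). Each returns a list of dicts, best first, with "confidence" (0 to 1); they miss things now and then, are a little off and sometimes report something else, mostly with a low value. They report only what shows in the picture. A call takes as long as a camera call. They do not tell look-alikes from the thing itself.
- nets.boxes_of(camera, name): "bbox" ([centre column, centre row, width, height] in pixels, round what is visible of it).
- nets.outline_of(camera, name): "pixels" (400x640 bool, what is visible of it) and "bbox" ([centre column, centre row, width, height] in pixels, round what is visible of it).
The state is a dict: "time": time; "joint_pos": joint angles; "joint_vel": joint speeds; "joint_efforts": joint torques, N m; "tool_pos": TCP position; "tool_rot": TCP orientation; "contact_force": force on the tool from outside, world axes, zero at the start; "ft_torque": the same for the moment, N m; "gripper_width": opening from 0.0 (shut) to 1.0 (fully open); "grasp_force": force on a finger pad.
Only numpy, scipy, OpenCV 4.12 (cv2) and the standard library are available. Lean on these libraries where they do the work, as an engineer would, in place of code of your own. Each camera call takes 0.05 s, during which the arm holds its last target. There are 200 camera calls.

## Task

Stand the steel bush upright on the dark fixture plate, on the white line in front of the V locator, then push it along the plate into the V until it is bedded against both aluminium faces. Feel for it: press it firmly home on both faces at once for a moment with about 12 N, but never with more than 20 N, then let go and leave it standing there. Leave the spanner, chisel, tin and nut where they lie.

Things in the scene. Friction and masses are not known exactly. Their poses are not given: they have to be found in the camera images.
- bush_mid (a point): Centre (half-way up) of the loose turned steel bush: an upright cylinder 44 mm in diameter, 55 mm tall, about 0.4 kg, with a narrow groove near its top and a blind bore in its top end. It starts standing on the bench; z is its axis, up. Standing on the plate its centre is 27.5 mm above the plate's top.
- plate_top (a point): Centre of the top face of the fixed dark steel fixture plate, 200 mm (x) by 130 mm (y), 10 mm thick, flat on the bench. Its +x is the direction in which the bush is pushed. The V locator is screwed to its far (+x) half and opens towards -x; the V's centre line is exactly the plate's x axis (y = 0).
- spanner_mid (a point): Bystander: bright open-ended spanner lying flat, 36 x 171 x 6 mm, its centre; long along its y. Not to be moved.
- chisel_mid (a point): Bystander: dark cold chisel lying flat, 21 x 160 x 15 mm, its centre; long along its y. Not to be moved.
- tin_mid (a point): Bystander: open brownish-yellow tin, 70 mm in diameter, 75 mm tall, its centre (half-way up). Not to be moved.
- nut_mid (a point): Bystander: brown hexagon nut lying flat, 30 x 34 x 16 mm, its centre. Not to be moved.
- bush: The steel bush itself; origin at the centre of its underside. Plate and V faces are smooth and oiled (friction about 0.2). A bush 1 or 2 mm off the centre line mostly slides across to it when pushed, but may hang on one face: the tool then feels a sideways force.
- line_mid (a point): On the plate's top at plate x = -55 mm, y = 0: middle of the white line that marks the V's centre line on the open near half of the plate. Here there is room to stand the bush clear of the locator (its faces never reach nearer than plate x = 0). Axes as plate_top.
- v_about (a point): On the plate's top at x = +17 mm, y = 0, axes as plate_top: only ABOUT where the bedded bush's centre comes. The locator's setting along x differs by up to 14 mm either way and is not reported: find it by touch. Two rigid upright aluminium faces, 36 mm tall, each 45 degrees to x, mouth 68 mm wide (46 mm to either side over its outer corners), a blue bar behind.
Mind the look-alikes: they are no part of the job. There is more than one size of the bush; the job needs the middle-sized.

How it is judged:
On the way, in this order (a step that is already met when the one before it is completed fails the run):
1. the bush stands upright on the fixture plate (z of bush_mid in the frame of plate_top between 0.026 and 0.03 m and angle between bush_mid's own z axis and vertical below 0.06 rad and horizontal distance between bush_mid and plate_top below 0.1 m and y of bush_mid in the frame of plate_top between -0.03 and 0.03 m), for 0.1 s.
2. the bush is pressed against both faces of the V at once, with at least 2 N on each (contact force between bush and v_head_c1 above 2 N and contact force between bush and v_head_c2 above 2 N), for 0.2 s.
At the end, for the whole second after the job is handed in: The bush stands upright (within 0.06 rad) on the plate, at rest and let go, bedded in the V: its axis within 1.5 mm of the V's centre line and not more than about 1.5 mm short of touching both faces (z of bush_mid in the frame of plate_top between 0.026 and 0.03 m and angle between bush_mid's own z axis and vertical below 0.06 rad and horizontal distance between bush_mid and v_head_c0 below 0.0476 m and y of bush_mid in the frame of plate_top between -0.0015 and 0.0015 m and linear speed of bush below 0.005 m/s and contact force between the fingers and bush below 0.1 N).
It fails at once if the bush is pressed against a face of the V with more than 25 N (contact force between bush and v_head_c1 above 25 N or contact force between bush and v_head_c2 above 25 N).
It fails at once if a bystander (spanner, chisel, tin, nut) is moved more than 15 mm (distance of any of spanner_mid, chisel_mid, tin_mid, nut_mid from where it was at the start of the episode above 0.015 m).
It also fails if it takes over 58 s, if anything falls off the work surface, if the arm or the gripper's body presses on something with over 40 N, if the wrist force passes 120 N, or if a joint passes its speed limit or range.

## Working session

There is one attempt and no reset: what is moved stays moved. The work goes in short steps, Python scripts to look and compute and a shell command to move; the robot and the scene stay as the last step left them, time stands still between calls to the robot, and variables do not carry over. Pictures are saved under pics/ and viewed, at most 11 in all, crops included, and the job is handed in when it is done.

```bash
mkdir -p pics; cat > h.py <<'E'
import numpy as np, cv2
from plant import state, optics, ticket, nets
def proj(c,X):
    i=optics.camera_info(c); p=np.array(i["R"])@np.array(X)+np.array(i["t"]); return i["fx"]*p[0]/p[2]+i["cx"], i["fy"]*p[1]/p[2]+i["cy"]
def ray(c,u,v,z):
    i=optics.camera_info(c);R=np.array(i["R"]);C=-R.T@np.array(i["t"]);d=R.T@np.array([(u-i["cx"])/i["fx"],(v-i["cy"])/i["fy"],1]);return C+d*(z-C[2])/d[2]
def save(c,n):
    f=optics.grab_frame(c); cv2.imwrite(f"pics/{n}.png",f[:,:,::-1]); return f
E
python3 - <<'E'
from h import *
a=save("scene","s1"); b=save("side","d1")
w=np.vstack([a,b])
cv2.imwrite("pics/both.png",cv2.resize(w[:,:,::-1],(480,600)))
for c in("scene","side"):
  i=optics.camera_info(c); print(c,-np.array(i["R"]).T@i["t"],i["fx"])
  for n in("bush","plate_top","tin_mid","nut_mid","spanner_mid","chisel_mid"):
    for r in nets.boxes_of(c,n)[:5]: 
      u,v,w_,h=r["bbox"]; print(c,n,round(r["confidence"],2),np.round(r["bbox"]),ray(c,u,v+h/2,0)[:2].round(3))
s=state();print(s["time"],s["tool_rot"],s["tool_pos"])
E
```

```text
scene [-0.39952108  0.53584823  0.68189046] 487.71219075558804
scene bush 0.94 [241. 242.  23.  35.] [0.471 0.307]
scene bush 0.76 [274. 210.  27.  37.] [0.553 0.191]
scene bush 0.74 [254. 261.  18.  26.] [0.41  0.297]
scene plate_top 0.55 [332. 209.  83.  43.] [0.478 0.069]
scene plate_top 0.52 [239. 243.  22.  31.] [0.476 0.308]
scene tin_mid 0.71 [333. 209.  83.  43.] [0.478 0.067]
scene tin_mid 0.62 [216. 208.  30.  41.] [0.62  0.319]
scene nut_mid 0.51 [294. 260.  10.  10.] [0.397 0.207]
scene spanner_mid 0.55 [193. 263.  75.  27.] [0.463 0.416]
side [ 0.22493231 -1.19952494  0.56763962] 503.6588716024854
side bush 0.7 [325. 195.  23.  25.] [0.575 0.158]
side bush 0.49 [374. 284.  35.  40.] [ 0.548 -0.37 ]
side bush 0.44 [270. 190.  17.  15.] [0.425 0.269]
side plate_top 0.84 [343. 227.  76.  26.] [ 0.567 -0.071]
side tin_mid 0.9 [339. 180.  20.  31.] [0.643 0.247]
side chisel_mid 0.64 [374. 284.  32.  42.] [ 0.547 -0.377]
0.7 [4.00785721e-06 9.88937033e-01 1.48335921e-01 6.27528361e-06] [ 0.18338508 -0.5974765   0.2047239 ]
```

View pics/s1.png

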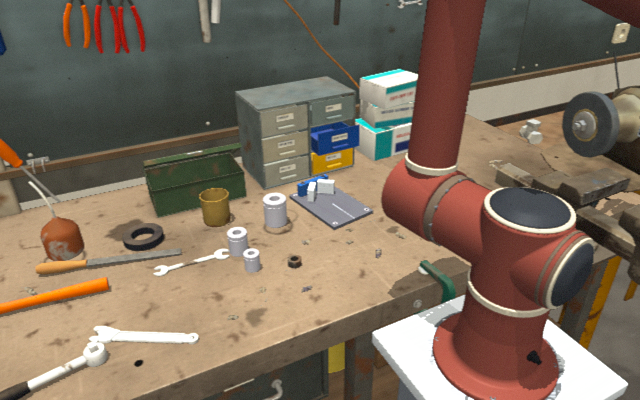

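View pics/d1.png

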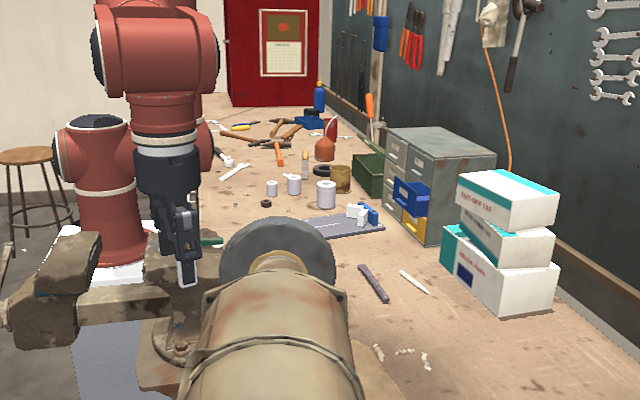

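The scene view shows three grey bushes: at (254,261) small, (237,242) medium and (274,210) large. The plate is at about (332,207), with the V and its blue bar at (318,187). The chisel shows at side (374,284). I'll measure the bush sizes and the plate in enlarged crops.

```bash
python3 - <<'E'
from h import *
a=cv2.imread("pics/s1.png")[170:280,190:385]; b=cv2.imread("pics/d1.png")[165:245,255:395]
a=cv2.resize(a,None,fx=4,fy=4,interpolation=cv2.INTER_CUBIC)[:, :780]
b=cv2.resize(b,None,fx=5.57,fy=5.57,interpolation=cv2.INTER_CUBIC)
cv2.imwrite("pics/ca.png",a); cv2.imwrite("pics/cb.png",b)
for c in("scene","side"):
  optics.grab_frame(c); i=optics.camera_info(c)
  for r in nets.outline_of(c,"bush")[:4]:
    u,v,w,h=r["bbox"]; m=r["pixels"]; row=int(v); ww=m[row-2:row+3].sum(1).mean()
    X=ray(c,u,v,0.027); d=(np.array(i["R"])@X+i["t"])[2]; 
    print(c,round(r["confidence"],2),np.round(r["bbox"]),"diam mm",ww*d/i["fx"]*1000, "c",X.round(3))
E
```

```text
scene 0.92 [274. 211.  22.  35.] diam mm 57.86754033342265 c [0.585 0.177 0.027]
scene 0.84 [252. 261.  19.  24.] diam mm 32.88685036299953 c [0.422 0.296 0.027]
scene 0.63 [240. 243.  22.  34.] diam mm 43.75887463905556 c [0.497 0.297 0.027]
side 0.72 [326. 194.  20.  28.] diam mm 58.02145259682858 c [0.587 0.195 0.027]
side 0.68 [294. 184.  14.  17.] diam mm 44.975034436715056 c [0.507 0.304 0.027]
side 0.68 [271. 191.  13.  18.] diam mm 33.90399835722404 c [0.424 0.252 0.027]
```

View pics/ca.png

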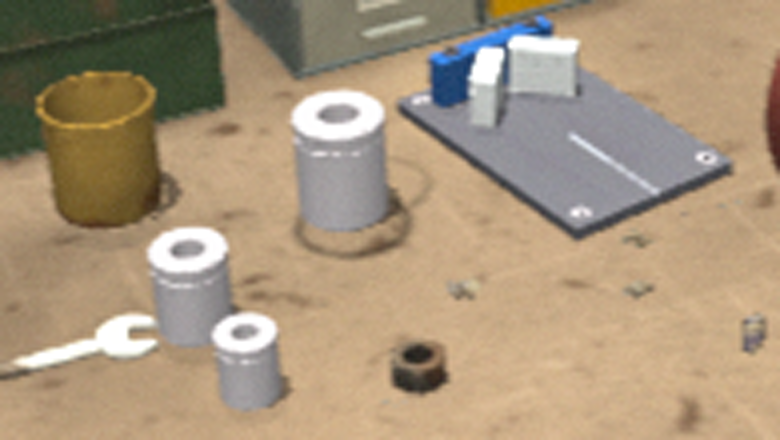

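View pics/cb.png

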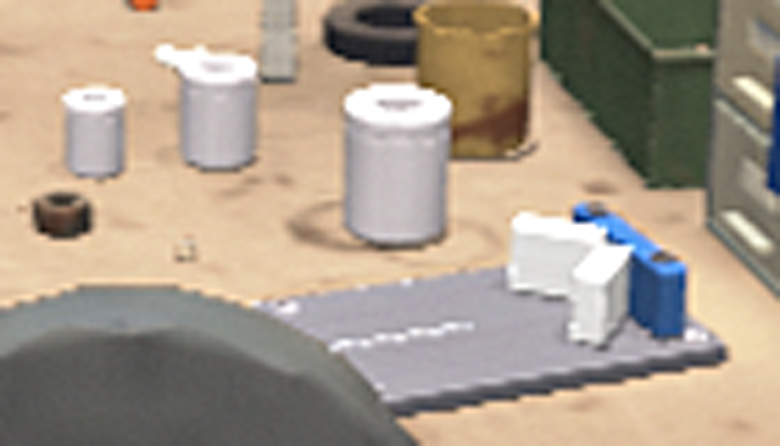

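All three named: small (252,261) about 33 mm, medium (238,242) about 44 mm, large (274,211) about 58 mm. The medium one, next to the spanner jaw, is the job's bush, and both crops confirm it. Next I work out the plate and bush poses.

```bash
python3 - <<'E'
from h import *
A=lambda x,y:(190+(x+.5)/4-.5,170+(y+.5)/4-.5)
B=lambda x,y:(255+(x+.5)/5.57-.5,165+(y+.5)/5.57-.5)
for n,p in dict(L=(400,102),Bt=(578,229),R=(733,161),l0=(570,134),l1=(657,192),s0=(440,105)).items(): print(n,ray("scene",*A(*p),.01).round(4))
for n,p in dict(l0=(472,325),l1=(330,347),br=(722,348)).items(): print("side",n,ray("side",*B(*p),.01).round(4))
print("bush top",ray("scene",*A(188,250),.055).round(4),ray("side",*B(219,68),.055).round(4), "base near",ray("scene",*A(193,343),0).round(4),ray("side",*B(219,168),0).round(4))
print("sp jaw", [ray("scene",*A(*q),.006).round(3) for q in((155,322),(150,352),(100,335),(20,362))])
print("small top",ray("scene",*A(246,332),.042).round(4))
i=optics.camera_info("wrist");s=state();print(-np.array(i["R"]).T@i["t"]-s["tool_pos"],np.array(i["R"]).round(3))
E
```

```text
L [0.6684 0.0991 0.01  ]
Bt [0.4758 0.0645 0.01  ]
R [ 0.4983 -0.0616  0.01  ]
l0 [0.5773 0.0162 0.01  ]
l1 [0.4893 0.0006 0.01  ]
s0 [0.652  0.0766 0.01  ]
side l0 [0.5798 0.0157 0.01  ]
side l1 [0.5052 0.0025 0.01  ]
side br [ 0.6927 -0.0326  0.01  ]
bush top [0.5008 0.3005 0.055 ] [0.5045 0.2928 0.055 ] base near [0.4888 0.307  0.    ] [0.5019 0.2776 0.    ]
sp jaw [array([0.51 , 0.322, 0.006]), array([0.484, 0.333, 0.006]), array([0.513, 0.354, 0.006]), array([0.509, 0.4  , 0.006])]
small top [0.4301 0.2926 0.042 ]
[0.06793575 0.0210798  0.16887468] [[ 0.295 -0.956  0.   ]
 [-0.918 -0.283  0.279]
 [-0.267 -0.082 -0.96 ]]
```

```bash
cat >> h.py <<'E'
def go(x,y,z,yaw=None):
    from scipy.spatial.transform import Rotation as Ro
    s=state();q=s["tool_rot"];R=Ro.from_quat([q[1],q[2],q[3],q[0]]).as_matrix()
    d=R.T@(np.array([x,y,z])-s["tool_pos"]); cur=np.arctan2(R[1,0],R[0,0])
    print("shift",(d/.8).round(4),"rz",None if yaw is None else round(-(yaw-cur)/1.5,4),"yaw",np.degrees(cur).round(2),"tool",np.round(s["tool_pos"],4),"F",np.round(s["contact_force"],2),"t",s["time"],"dist",np.linalg.norm(d).round(3),"w",round(s["gripper_width"],3),"gf",s["grasp_force"])
E
python3 -m inch '[{"dz":-0.15},{"dz":-0.15},{"dz":-0.15}]' 1
python3 -c "
from h import *
go(.56,.015,.27,np.radians(10.1))"
```

```text
shift [ 0.6747 -0.5938 -0.0816] rz 0.081 yaw 17.06 tool [ 0.1834 -0.5975  0.2047] F [-0.09  0.08 -0.11] t 0.9 dist 0.722 w 1.0 gf 0.0validation failed for argument at $[0]...
```

```bash
python3 -m inch '[{"dx":0,"dy":0,"dz":-0.15,"rx":0,"ry":0,"rz":0},{"dx":0,"dy":0,"dz":-0.15,"rx":0,"ry":0,"rz":0},{"dx":0,"dy":0,"dz":-0.15,"rx":0,"ry":0,"rz":0}]' 1
python3 -c "
from h import *
go(.56,.015,.27,np.radians(10.1))"
```

```text
time: 1.2
tool_pos: [0.1837, -0.5991, 0.3314]
tool_rot: [0.004, 0.989, 0.148, 0.0]
contact_force: [-0.2, -0.5, 2.1]
gripper_width: 1.001
grasp_force: 0.0
shift [ 0.675  -0.5964  0.0709] rz 0.081 yaw 17.06 tool [ 0.1837 -0.5991  0.3314] F [-0.24 -0.47  2.1 ] t 1.2 dist 0.723 w 1.001 gf 0.0
```

```bash
python3 -m inch '[{"dx":0.042,"dy":-0.037,"dz":0,"rx":0,"ry":0,"rz":0},{"dx":0.084,"dy":-0.074,"dz":0,"rx":0,"ry":0,"rz":0},{"dx":0.126,"dy":-0.111,"dz":0,"rx":0,"ry":0,"rz":0},{"dx":0.168,"dy":-0.148,"dz":0,"rx":0,"ry":0,"rz":0},{"dx":0.21,"dy":-0.185,"dz":0,"rx":0,"ry":0,"rz":0}]'
python3 -m inch '[{"dx":0.042,"dy":-0.037,"dz":0,"rx":0,"ry":0,"rz":0},{"dx":0.084,"dy":-0.074,"dz":0,"rx":0,"ry":0,"rz":0},{"dx":0.126,"dy":-0.111,"dz":0,"rx":0,"ry":0,"rz":0},{"dx":0.168,"dy":-0.148,"dz":0,"rx":0,"ry":0,"rz":0},{"dx":0.21,"dy":-0.185,"dz":0,"rx":0,"ry":0,"rz":0}]'
python3 -c "
from h import *
go(.56,.015,.27,np.radians(10.1))"
```

```text
time: 1.7
tool_pos: [0.3012, -0.4051, 0.3248]
tool_rot: [0.0, 0.989, 0.148, 0.0]
contact_force: [0.8, -0.2, -0.3]
gripper_width: 1.0
grasp_force: 0.0
time: 2.2
tool_pos: [0.4184, -0.2142, 0.325]
tool_rot: [0.0, 0.989, 0.148, 0.0]
contact_force: [0.4, 0.3, 0.5]
gripper_width: 1.004
grasp_force: 0.0
shift [ 0.2532 -0.2221  0.0687] rz 0.0808 yaw 17.05 tool [ 0.4184 -0.2142  0.325 ] F [0.39 0.31 0.55] t 2.2 dist 0.275 w 1.004 gf 0.0
```

```bash
python3 -m inch '[{"dx":0.042,"dy":-0.037,"dz":0.01,"rx":0,"ry":0,"rz":0.02},{"dx":0.084,"dy":-0.074,"dz":0.02,"rx":0,"ry":0,"rz":0.04},{"dx":0.126,"dy":-0.111,"dz":0.03,"rx":0,"ry":0,"rz":0.06},{"dx":0.168,"dy":-0.148,"dz":0.04,"rx":0,"ry":0,"rz":0.081},{"dx":0.21,"dy":-0.185,"dz":0.05,"rx":0,"ry":0,"rz":0.081}]'
python3 -m inch '[{"dx":0.03,"dy":-0.03,"dz":0.01,"rx":0,"ry":0,"rz":0},{"dx":0.03,"dy":-0.03,"dz":0.01,"rx":0,"ry":0,"rz":0},{"dx":0.03,"dy":-0.03,"dz":0.01,"rx":0,"ry":0,"rz":0}]'
python3 - <<'E'
from h import *
go(.502,.298,.16,np.radians(10.1))
i=optics.camera_info("wrist"); print({k:np.array(v).tolist() for k,v in i.items()})
f=save("wrist","w1")
print([np.round(proj("wrist",p),1) for p in ((.487,.0015,.01),(.5855,.019,.01),(.502,.298,.055))])
E
```

```text
time: 2.7
tool_pos: [0.5356, -0.0233, 0.2847]
tool_rot: [0.0, 0.996, 0.088, 0.0]
contact_force: [0.2, -0.1, 0.1]
gripper_width: 0.995
grasp_force: 0.0
time: 3.0
tool_pos: [0.5542, 0.0031, 0.2763]
tool_rot: [0.0, 0.996, 0.089, -0.001]
contact_force: [-0.8, 1.0, 1.2]
gripper_width: 0.999
grasp_force: 0.0
shift [ 0.0011 -0.3743  0.1453] rz 0.001 yaw 10.18 tool [0.5542 0.0031 0.2763] F [-0.78  0.99  1.24] t 3.0 dist 0.321 w 0.999 gf 0.0
{'fx': 350.71184729158784, 'fy': 350.71184729158784, 'cx': 326.25930320472554, 'cy': 198.00979285838784, 'R': [[0.17812136613934326, -0.9840085013774191, 0.0002194119871418477], [-0.9446500897090958, -0.17093441977663454, 0.2800314842088711], [-0.27551585605415146, -0.0500868580826488, -0.9599907914715418]], 't': [-0.09550786640770553, 0.4679135312956306, 0.6001116468980598]}
[array([317.9, 206. ]), array([317.5, 127.9]), array([ 59.6, 161.1])]
```

View pics/w1.png

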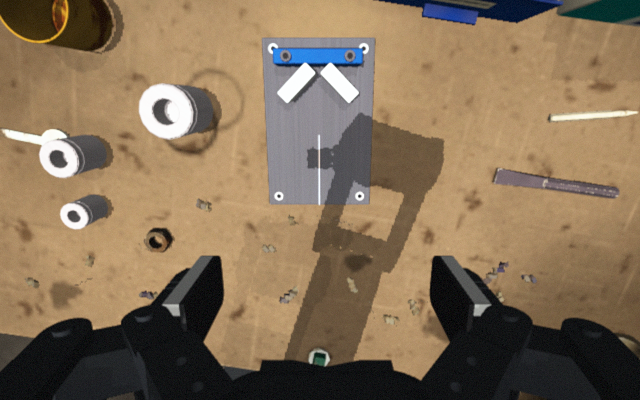

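The wrist view shows the white line from (319.5,135) to (319.5,205), with the V at (318,82). The medium bush's top is at (60,157), between the large one (168,110) and the small one (78,214), and the spanner jaw lies at its upper left.

```bash
python3 - <<'E'
from h import *
f=cv2.imread("pics/w1.png").astype(int)
for r in (140,150,170,185,200):
  b=f[r,300:340].sum(1); k=b-np.median(b); k[k<120]=0; c=300+(k*np.arange(40)).sum()/max(k.sum(),1); print(r,c,ray("wrist",c,r,.01).round(4))
for n,p in dict(nl=(267,204),nr=(370,204),fl=(263.5,38),fr=(375,38)).items(): print(n,ray("wrist",*p,.01).round(4))
print("bush",ray("wrist",60,157,.055).round(4))
for p in ((68,135),(3,132)): print("spanner",ray("wrist",*p,.006).round(4))
E
python3 -m inch '[{"dx":0,"dy":-0.06,"dz":0,"rx":0,"ry":0,"rz":0},{"dx":0,"dy":-0.12,"dz":0,"rx":0,"ry":0,"rz":0},{"dx":0,"dy":-0.18,"dz":0,"rx":0,"ry":0,"rz":0},{"dx":0,"dy":-0.24,"dz":0,"rx":0,"ry":0,"rz":0},{"dx":0,"dy":-0.3,"dz":0,"rx":0,"ry":0,"rz":0}]'
python3 -m inch '[{"dx":0,"dy":-0.06,"dz":0.05,"rx":0,"ry":0,"rz":0},{"dx":0,"dy":-0.075,"dz":0.1,"rx":0,"ry":0,"rz":0},{"dx":0,"dy":-0.075,"dz":0.13,"rx":0,"ry":0,"rz":0},{"dx":0,"dy":-0.075,"dz":0.13,"rx":0,"ry":0,"rz":0},{"dx":0,"dy":-0.075,"dz":0.13,"rx":0,"ry":0,"rz":0}]'
python3 - <<'E'
from h import *
f=save("wrist","w2")
go(.502,.298,.02,np.radians(10.1))
print(proj("wrist",(.502,.298,.055)))
E
```

```text
140 318.5661080074488 [0.5713 0.0152 0.01  ]
150 308.14940668824164 [0.5568 0.0258 0.01  ]
170 318.60893854748605 [0.5342 0.0087 0.01  ]
185 318.6337209302326 [0.5149 0.0053 0.01  ]
200 318.6311637080868 [0.4952 0.0019 0.01  ]
nl [0.478  0.0671 0.01  ]
nr [ 0.5016 -0.0648  0.01  ]
fl [0.6742 0.0969 0.01  ]
fr [ 0.6968 -0.0285  0.01  ]
bush [0.5068 0.2974 0.055 ]
spanner [0.522  0.3221 0.006 ]
spanner [0.5115 0.4012 0.006 ]
time: 3.55
tool_pos: [0.5121, 0.2392, 0.2779]
tool_rot: [-0.0, 0.996, 0.087, 0.001]
contact_force: [1.5, 0.6, 0.1]
gripper_width: 0.998
grasp_force: 0.0
time: 4.05
tool_pos: [0.5023, 0.297, 0.1737]
tool_rot: [-0.0, 0.996, 0.087, 0.0]
contact_force: [0.4, -0.1, 0.3]
gripper_width: 0.998
grasp_force: 0.0
shift [-0.0021 -0.0009  0.1941] rz -0.0012 yaw 10.0 tool [0.5033 0.2974 0.1753] F [-0.03  0.09 -0.04] t 4.1 dist 0.155 w 0.999 gf 0.0
(np.float64(325.56909895310275), np.float64(185.23961298226598))
```

View pics/w2.png

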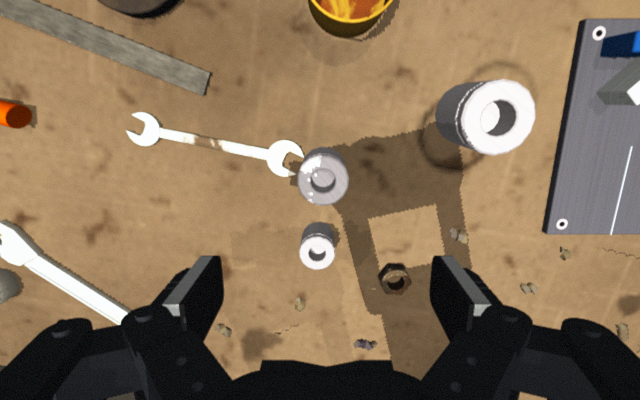

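The close view shows the bush top at (322.5,179), with the spanner jaw at (290,158) beside it and the small bush at (318,250). There is finger room on both sides above the spanner.

```bash
python3 - <<'E'
from h import *
X=ray("wrist",322.5,179,.055);print(X.round(4))
go(X[0],X[1],.022,np.radians(10.0))
g=cv2.cvtColor(cv2.imread("pics/w2.png"),cv2.COLOR_BGR2GRAY)
c=cv2.HoughCircles(cv2.medianBlur(g,3)[130:225,270:380],cv2.HOUGH_GRADIENT_ALT,1,20,param1=200,param2=.6,minRadius=8,maxRadius=35);print(c+[270,130,0] if c is not None else c)
E
```

```text
[0.5069 0.3015 0.055 ]
shift [ 0.0047 -0.0042  0.1916] rz -0.0 yaw 10.0 tool [0.5033 0.2974 0.1753] F [-0.03  0.09 -0.04] t 4.1 dist 0.153 w 0.999 gf 0.0
[[[323.         180.          24.89525604]
  [323.         180.          12.51291561]
  [284.         158.          18.55728149]]]
```

```bash
python3 -m inch '[{"dx":0.004,"dy":-0.004,"dz":0.05,"rx":0,"ry":0,"rz":0},{"dx":0.004,"dy":-0.004,"dz":0.1,"rx":0,"ry":0,"rz":0},{"dx":0.004,"dy":-0.004,"dz":0.15,"rx":0,"ry":0,"rz":0},{"dx":0.004,"dy":-0.004,"dz":0.192,"rx":0,"ry":0,"rz":0},{"dx":0.004,"dy":-0.004,"dz":0.192,"rx":0,"ry":0,"rz":0}]'
python3 -m inch '[{"dx":0,"dy":0,"dz":0,"rx":0,"ry":0,"rz":0},{"dx":0,"dy":0,"dz":0,"rx":0,"ry":0,"rz":0},{"dx":0,"dy":0,"dz":0,"rx":0,"ry":0,"rz":0},{"dx":0,"dy":0,"dz":0,"rx":0,"ry":0,"rz":0},{"dx":0,"dy":0,"dz":0,"rx":0,"ry":0,"rz":0}]' -1
python3 -m inch '[{"dx":0,"dy":0,"dz":0,"rx":0,"ry":0,"rz":0},{"dx":0,"dy":0,"dz":0,"rx":0,"ry":0,"rz":0},{"dx":0,"dy":0,"dz":0,"rx":0,"ry":0,"rz":0}]' -1
```

```text
time: 4.6
tool_pos: [0.5026, 0.2999, 0.0164]
tool_rot: [0.001, 0.996, 0.087, -0.003]
contact_force: [-0.4, 0.3, -0.1]
gripper_width: 0.993
grasp_force: 0.0
time: 5.1
tool_pos: [0.5072, 0.3025, 0.0233]
tool_rot: [-0.001, 0.996, 0.088, 0.003]
contact_force: [-0.9, -2.1, 7.0]
gripper_width: 0.466
grasp_force: 59.5
time: 5.4
tool_pos: [0.5072, 0.3024, 0.0232]
tool_rot: [-0.0, 0.996, 0.088, 0.003]
contact_force: [-1.0, -2.5, 7.1]
gripper_width: 0.471
grasp_force: 59.5
```

```bash
python3 -m inch '[{"dx":0,"dy":0,"dz":-0.05,"rx":0,"ry":0,"rz":0},{"dx":0,"dy":0,"dz":-0.1,"rx":0,"ry":0,"rz":0},{"dx":0,"dy":0,"dz":-0.13,"rx":0,"ry":0,"rz":0},{"dx":0,"dy":0,"dz":-0.13,"rx":0,"ry":0,"rz":0}]'
python3 -c "
from h import *
go(.534,.0088,.125,np.radians(10.0))"
```

```text
time: 5.8
tool_pos: [0.5075, 0.3033, 0.1291]
tool_rot: [-0.002, 0.996, 0.088, 0.005]
contact_force: [0.7, 0.2, -4.0]
gripper_width: 0.469
grasp_force: 61.4
shift [-0.032   0.3682  0.0039] rz 0.0012 yaw 10.11 tool [0.5075 0.3033 0.1291] F [ 0.68  0.17 -4.03] t 5.8 dist 0.296 w 0.469 gf 61.37328386306763
```

```bash
python3 -m inch '[{"dx":-0.006,"dy":0.05,"dz":0,"rx":0,"ry":0,"rz":0},{"dx":-0.012,"dy":0.11,"dz":0,"rx":0,"ry":0,"rz":0},{"dx":-0.018,"dy":0.17,"dz":0,"rx":0,"ry":0,"rz":0},{"dx":-0.024,"dy":0.23,"dz":0,"rx":0,"ry":0,"rz":0},{"dx":-0.03,"dy":0.29,"dz":0,"rx":0,"ry":0,"rz":0}]'
python3 -m inch '[{"dx":-0.002,"dy":0.05,"dz":0,"rx":0,"ry":0,"rz":0},{"dx":-0.002,"dy":0.078,"dz":0,"rx":0,"ry":0,"rz":0},{"dx":-0.002,"dy":0.078,"dz":0,"rx":0,"ry":0,"rz":0},{"dx":-0.002,"dy":0.078,"dz":0,"rx":0,"ry":0,"rz":0},{"dx":-0.002,"dy":0.078,"dz":0,"rx":0,"ry":0,"rz":0}]'
python3 - <<'E'
from h import *
f=save("wrist","w3")
go(.534,.0088,.034,np.radians(10.0))
E
```

```text
time: 6.3
tool_pos: [0.5197, 0.0675, 0.1209]
tool_rot: [-0.0, 0.996, 0.088, -0.001]
contact_force: [2.0, -0.6, -4.2]
gripper_width: 0.467
grasp_force: 61.6
time: 6.8
tool_pos: [0.5299, 0.0083, 0.1219]
tool_rot: [-0.0, 0.996, 0.088, -0.001]
contact_force: [0.2, 0.1, -3.1]
gripper_width: 0.467
grasp_force: 61.7
shift [0.0051 0.0006 0.1102] rz 0.0021 yaw 10.18 tool [0.5301 0.0085 0.1222] F [-0.64  0.21 -4.8 ] t 6.85 dist 0.088 w 0.471 gf 61.66215419769287
```

View pics/w3.png

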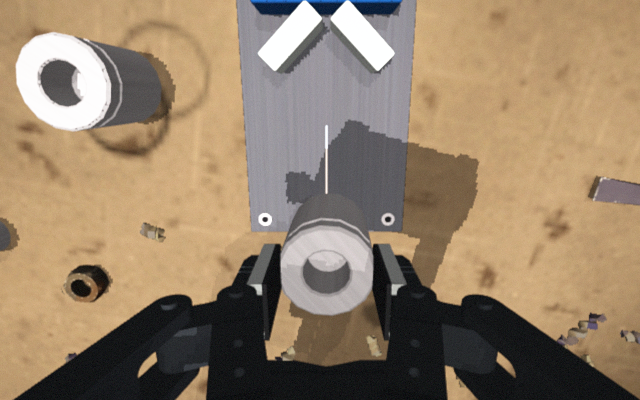

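The wrist view shows the bush held at column 326.5 and the white line at column 326.3 (image centre 326.3), so it is on the centre line. Lowering.

```bash
python3 -m inch '[{"dx":0.005,"dy":0,"dz":0.03,"rx":0,"ry":0,"rz":0},{"dx":0.005,"dy":0,"dz":0.06,"rx":0,"ry":0,"rz":0},{"dx":0.005,"dy":0,"dz":0.09,"rx":0,"ry":0,"rz":0},{"dx":0.005,"dy":0,"dz":0.107,"rx":0,"ry":0,"rz":0},{"dx":0.005,"dy":0,"dz":0.107,"rx":0,"ry":0,"rz":0}]'
python3 -m inch '[{"dx":0,"dy":0,"dz":0,"rx":0,"ry":0,"rz":0},{"dx":0,"dy":0,"dz":0,"rx":0,"ry":0,"rz":0},{"dx":0,"dy":0,"dz":0.001,"rx":0,"ry":0,"rz":0},{"dx":0,"dy":0,"dz":0.001,"rx":0,"ry":0,"rz":0}]'
```

```text
time: 7.35
tool_pos: [0.533, 0.009, 0.0354]
tool_rot: [-0.0, 0.996, 0.089, -0.002]
contact_force: [-0.8, 1.0, -3.2]
gripper_width: 0.471
grasp_force: 61.9
time: 7.75
tool_pos: [0.5353, 0.0081, 0.0376]
tool_rot: [0.0, 0.996, 0.088, 0.001]
contact_force: [0.5, -0.5, -3.9]
gripper_width: 0.464
grasp_force: 61.8
```

```bash
python3 -m inch '[{"dx":0,"dy":0,"dz":0.001,"rx":0,"ry":0,"rz":0},{"dx":0,"dy":0,"dz":0.002,"rx":0,"ry":0,"rz":0},{"dx":0,"dy":0,"dz":0.003,"rx":0,"ry":0,"rz":0},{"dx":0,"dy":0,"dz":0.003,"rx":0,"ry":0,"rz":0}]'
python3 -m inch '[{"dx":0,"dy":0,"dz":0.001,"rx":0,"ry":0,"rz":0},{"dx":0,"dy":0,"dz":0.002,"rx":0,"ry":0,"rz":0},{"dx":0,"dy":0,"dz":0.002,"rx":0,"ry":0,"rz":0}]'
```

```text
time: 8.15
tool_pos: [0.5345, 0.0081, 0.0341]
tool_rot: [-0.0, 0.996, 0.088, -0.0]
contact_force: [0.4, -1.2, -3.9]
gripper_width: 0.469
grasp_force: 61.8
time: 8.45
tool_pos: [0.5352, 0.0081, 0.0335]
tool_rot: [0.0, 0.996, 0.088, 0.0]
contact_force: [-0.7, 0.3, 0.6]
gripper_width: 0.468
grasp_force: 62.6
```

```bash
python3 -m inch '[{"dx":0,"dy":0,"dz":0,"rx":0,"ry":0,"rz":0},{"dx":0,"dy":0,"dz":0,"rx":0,"ry":0,"rz":0},{"dx":0,"dy":0,"dz":0,"rx":0,"ry":0,"rz":0},{"dx":0,"dy":0,"dz":0,"rx":0,"ry":0,"rz":0},{"dx":0,"dy":0,"dz":0,"rx":0,"ry":0,"rz":0}]' 1
python3 -m inch '[{"dx":0,"dy":0,"dz":-0.03,"rx":0,"ry":0,"rz":0},{"dx":0,"dy":0,"dz":-0.07,"rx":0,"ry":0,"rz":0},{"dx":0,"dy":0,"dz":-0.11,"rx":0,"ry":0,"rz":0},{"dx":-0.06,"dy":0,"dz":-0.11,"rx":0,"ry":0,"rz":0},{"dx":-0.09,"dy":0,"dz":-0.11,"rx":0,"ry":0,"rz":0}]'
python3 -m inch '[{"dx":0,"dy":0,"dz":0,"rx":0,"ry":0,"rz":0},{"dx":0,"dy":0,"dz":0,"rx":0,"ry":0,"rz":0},{"dx":0,"dy":0,"dz":0,"rx":0,"ry":0,"rz":0},{"dx":0,"dy":0,"dz":0,"rx":0,"ry":0,"rz":0},{"dx":0,"dy":0,"dz":0,"rx":0,"ry":0,"rz":0}]' -1
python3 - <<'E'
from h import *
f=save("wrist","w4")
c,s=np.cos(np.radians(10.05)),np.sin(np.radians(10.05))
go(.534-.060*c,.0085-.060*s,.030,np.radians(10.0))
E
```

```text
time: 8.95
tool_pos: [0.5348, 0.0081, 0.0328]
tool_rot: [0.0, 0.996, 0.088, 0.0]
contact_force: [0.3, 0.3, -0.6]
gripper_width: 1.001
grasp_force: 0.0
time: 9.45
tool_pos: [0.4629, -0.0048, 0.1218]
tool_rot: [0.0, 0.996, 0.088, 0.001]
contact_force: [0.3, -0.5, -0.5]
gripper_width: 1.002
grasp_force: 0.0
time: 9.95
tool_pos: [0.4643, -0.0044, 0.1207]
tool_rot: [-0.0, 0.996, 0.088, -0.0]
contact_force: [0.4, -0.0, -0.5]
gripper_width: 0.147
grasp_force: 0.0
shift [ 0.0138 -0.0007  0.1132] rz 0.0013 yaw 10.11 tool [ 0.4642 -0.0044  0.1206] F [ 1.32 -0.69  0.44] t 10.0 dist 0.091 w 0.052 gf 0.0
```

View pics/w4.png

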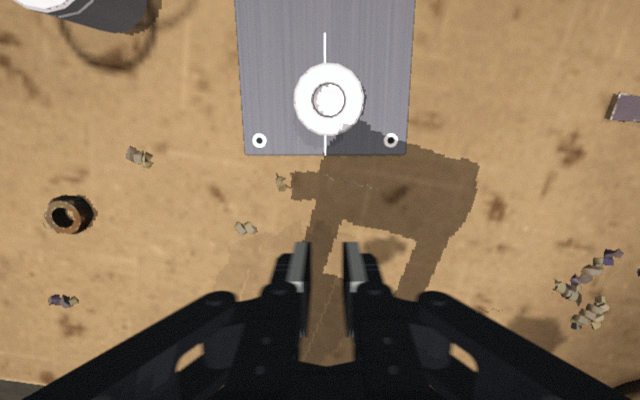

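Here the bush stands upright on the plate near the line, top centre about (329,99) with the line at column 324.7, so it looks slightly right of it. I'll measure that.

```bash
python3 - <<'E'
from h import *
f=cv2.imread("pics/w4.png"); b=f.astype(int).sum(2)
def lc(r):
  k=b[r,312:338]; k=k-np.median(k); k[k<100]=0; return 312+(k*np.arange(26)).sum()/max(k.sum(),1)
P=[]
for r in (36,44,52,140,148):
  c=lc(r); X=ray("wrist",c,r,.01); P.append(X); print(r,round(c,2),X.round(4))
g=cv2.cvtColor(f,cv2.COLOR_BGR2GRAY)
c=cv2.HoughCircles(cv2.medianBlur(g,3)[50:150,280:380],cv2.HOUGH_GRADIENT_ALT,1,5,param1=200,param2=.6,minRadius=8,maxRadius=50);print(c+[280,50,0])
P=np.array(P); k=np.polyfit(P[:,0],P[:,1],1);print("yaw",np.degrees(np.arctan(k[0])))
m=((g[50:150,280:380]>200)*255).astype(np.uint8); cs,_=cv2.findContours(m,cv2.RETR_EXTERNAL,cv2.CHAIN_APPROX_NONE); q=max(cs,key=cv2.contourArea); (u,v),_,_=cv2.fitEllipse(q); u+=280;v+=50
X=ray("wrist",u,v,.065);print(u,v,X,"off line",(X[1]-np.polyval(k,X[0]))*np.cos(np.arctan(k[0])))
s=state();print("tool off line",(s["tool_pos"][1]-np.polyval(k,s["tool_pos"][0]))*.985)
E
```

```text
36 324.2 [0.5754 0.0173 0.01  ]
44 324.18 [0.5701 0.0163 0.01  ]
52 324.19 [0.5647 0.0154 0.01  ]
140 324.87 [0.5011 0.0035 0.01  ]
148 324.54 [0.4948 0.0027 0.01  ]
[[[330.         100.          35.55023575]
  [330.         100.          16.35168076]]]
yaw 10.40189543382896
327.77540588378906 98.56336212158203 [0.53286594 0.00715332 0.065     ] off line -0.0023118208183898654
tool off line -0.0013194635965857462
```

The bush is 2–3 mm right of the line. Instead of regrasping, I'll push it with partly open fingers as a cradle, which centres it on the tool, with the tool itself on the line.

```bash
python3 -m inch '[{"dx":0.02,"dy":-0.0011,"dz":0.03,"rx":0,"ry":0,"rz":0},{"dx":0.02,"dy":-0.0011,"dz":0.06,"rx":0,"ry":0,"rz":0},{"dx":0.02,"dy":-0.0011,"dz":0.09,"rx":0,"ry":0,"rz":0},{"dx":0.02,"dy":-0.0011,"dz":0.12,"rx":0,"ry":0,"rz":0},{"dx":0.02,"dy":-0.0011,"dz":0.12,"rx":0,"ry":0,"rz":0}]' -0.4
python3 -m inch '[{"dx":0,"dy":0,"dz":0,"rx":0,"ry":0,"rz":0},{"dx":0,"dy":0,"dz":0,"rx":0,"ry":0,"rz":0},{"dx":0,"dy":0,"dz":0,"rx":0,"ry":0,"rz":0}]'
python3 - <<'E'
from h import *
f=save("wrist","w5"); s=state(); go(.4848,.0001,.024,np.radians(10))
b=f.astype(int).sum(2)
cv2.imwrite("pics/w5c.png",cv2.resize(f[0:300,200:450,::-1],None,fx=2,fy=2))
E
```

```text
time: 10.5
tool_pos: [0.4762, -0.0003, 0.0209]
tool_rot: [-0.001, 0.996, 0.088, -0.004]
contact_force: [-0.7, 0.7, -0.4]
gripper_width: 0.3
grasp_force: 0.0
time: 10.8
tool_pos: [0.4809, -0.001, 0.0265]
tool_rot: [0.0, 0.996, 0.088, 0.002]
contact_force: [0.5, -0.5, -1.0]
gripper_width: 0.3
grasp_force: 0.0
shift [ 0.0053 -0.0004  0.0029] rz 0.0012 yaw 10.1 tool [ 0.4806 -0.001   0.0263] F [-0.35 -1.11  0.27] t 10.85 dist 0.005 w 0.301 gf 0.0
```

View pics/w5c.png

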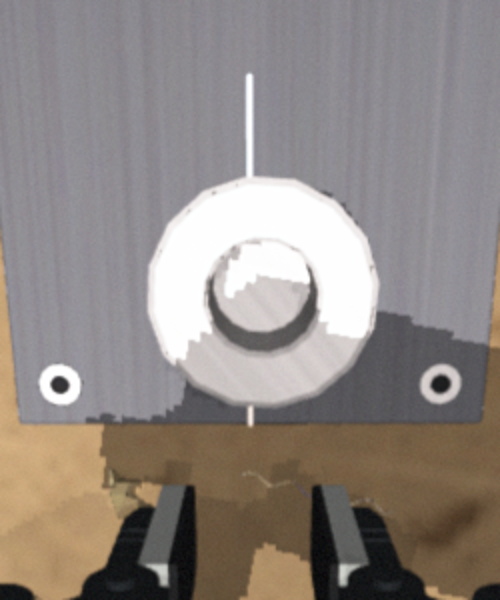

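The crop shows the line at column 324.7, the finger midpoint at 326.6 and the bush at 331. The tool is 0.8 mm right of the line and the bush 2.6 mm. I'll shift the tool left and advance gently.

```bash
python3 -m inch '[{"dx":0.008,"dy":-0.0011,"dz":0,"rx":0,"ry":0,"rz":0},{"dx":0.018,"dy":-0.0011,"dz":0,"rx":0,"ry":0,"rz":0},{"dx":0.024,"dy":-0.0011,"dz":0,"rx":0,"ry":0,"rz":0},{"dx":0.03,"dy":-0.0011,"dz":0,"rx":0,"ry":0,"rz":0},{"dx":0.036,"dy":-0.0011,"dz":0,"rx":0,"ry":0,"rz":0}]'
python3 -m inch '[{"dx":0.006,"dy":0,"dz":0,"rx":0,"ry":0,"rz":0},{"dx":0.012,"dy":0,"dz":0,"rx":0,"ry":0,"rz":0},{"dx":0.018,"dy":0,"dz":0,"rx":0,"ry":0,"rz":0},{"dx":0.024,"dy":0,"dz":0,"rx":0,"ry":0,"rz":0},{"dx":0.03,"dy":0,"dz":0,"rx":0,"ry":0,"rz":0}]'
python3 - <<'E'
from h import *
f=save("wrist","w6"); go(.4848,.0001,.024,np.radians(10))
cv2.imwrite("pics/w6c.png",cv2.resize(f[0:300,200:450,::-1],None,fx=2,fy=2))
E
```

```text
time: 11.35
tool_pos: [0.5077, 0.005, 0.0246]
tool_rot: [0.0, 0.996, 0.088, -0.001]
contact_force: [-2.6, -0.2, 2.8]
gripper_width: 0.299
grasp_force: 1.1
time: 11.85
tool_pos: [0.5315, 0.0095, 0.0246]
tool_rot: [-0.0, 0.996, 0.088, -0.0]
contact_force: [-2.4, -1.1, 1.8]
gripper_width: 0.298
grasp_force: 1.0
shift [-0.0605  0.0012  0.0009] rz 0.0011 yaw 10.1 tool [0.5323 0.0095 0.0248] F [-1.8 -0.3 -0.3] t 11.9 dist 0.048 w 0.302 gf 0.3615688160061836
```

View pics/w6c.png

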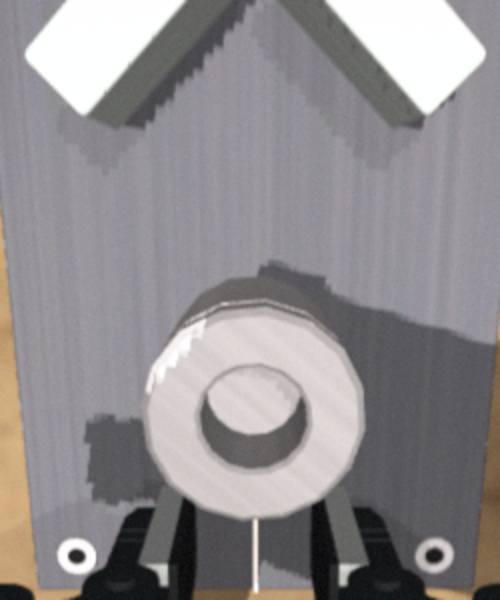

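Now centred: bush at crop column 254.5, line at 255, the V's mouth corners at (84,118) and (427,118) with their midpoint at 255.5. I'll work out how far it still has to go.

```bash
python3 - <<'E'
from h import *
u=np.array([np.cos(np.radians(10.1)),np.sin(np.radians(10.1))]);v=np.array([-u[1],u[0]])
t=state()["tool_pos"][:2]
for p in ((84,118),(427,118)):
  X=ray("wrist",200+p[0]/2-.25,p[1]/2-.25,.046)[:2]-t; print("corner fwd",X@u,"lat",X@v)
X=ray("wrist",200+254.5/2,412/2,.065)[:2]-t; print("bush fwd",X@u,X@v)
E
```

```text
corner fwd 0.08517691979893106 lat 0.03353056963851669
corner fwd 0.08526693317927224 lat -0.03393110042984707
bush fwd 0.03049269169771423 -0.00016460426311931992
```

About 57 mm to go, laterally centred to 0.2 mm. I'll advance 48 mm and then feel.

```bash
python3 -m inch '[{"dx":0.007,"dy":0,"dz":0,"rx":0,"ry":0,"rz":0},{"dx":0.014,"dy":0,"dz":0,"rx":0,"ry":0,"rz":0},{"dx":0.021,"dy":0,"dz":0,"rx":0,"ry":0,"rz":0},{"dx":0.028,"dy":0,"dz":0,"rx":0,"ry":0,"rz":0},{"dx":0.035,"dy":0,"dz":0,"rx":0,"ry":0,"rz":0}]'
python3 -m inch '[{"dx":0.006,"dy":0,"dz":0,"rx":0,"ry":0,"rz":0},{"dx":0.012,"dy":0,"dz":0,"rx":0,"ry":0,"rz":0},{"dx":0.018,"dy":0,"dz":0,"rx":0,"ry":0,"rz":0},{"dx":0.022,"dy":0,"dz":0,"rx":0,"ry":0,"rz":0},{"dx":0.024,"dy":0,"dz":0,"rx":0,"ry":0,"rz":0}]'
python3 -m inch '[{"dx":0.001,"dy":0,"dz":0,"rx":0,"ry":0,"rz":0},{"dx":0.002,"dy":0,"dz":0,"rx":0,"ry":0,"rz":0},{"dx":0.003,"dy":0,"dz":0,"rx":0,"ry":0,"rz":0},{"dx":0.004,"dy":0,"dz":0,"rx":0,"ry":0,"rz":0},{"dx":0.004,"dy":0,"dz":0,"rx":0,"ry":0,"rz":0}]'
```

```text
time: 12.4
tool_pos: [0.5592, 0.0143, 0.0246]
tool_rot: [-0.0, 0.996, 0.088, -0.0]
contact_force: [-1.7, -0.3, -0.1]
gripper_width: 0.299
grasp_force: 1.1
time: 12.9
tool_pos: [0.578, 0.0176, 0.0247]
tool_rot: [0.0, 0.996, 0.088, 0.0]
contact_force: [-0.5, -1.0, -0.4]
gripper_width: 0.299
grasp_force: 1.1
time: 13.4
tool_pos: [0.5809, 0.0182, 0.0247]
tool_rot: [-0.0, 0.996, 0.088, 0.0]
contact_force: [-1.6, -0.4, 0.8]
gripper_width: 0.298
grasp_force: 0.9
```

Travelled about 49 mm; now slow steps.

```bash
python3 -m inch '[{"dx":0.001,"dy":0,"dz":0,"rx":0,"ry":0,"rz":0},{"dx":0.002,"dy":0,"dz":0,"rx":0,"ry":0,"rz":0},{"dx":0.003,"dy":0,"dz":0,"rx":0,"ry":0,"rz":0},{"dx":0.004,"dy":0,"dz":0,"rx":0,"ry":0,"rz":0},{"dx":0.004,"dy":0,"dz":0,"rx":0,"ry":0,"rz":0}]'
python3 -m inch '[{"dx":0.001,"dy":0,"dz":0,"rx":0,"ry":0,"rz":0},{"dx":0.002,"dy":0,"dz":0,"rx":0,"ry":0,"rz":0},{"dx":0.002,"dy":0,"dz":0,"rx":0,"ry":0,"rz":0}]'
```

```text
time: 13.9
tool_pos: [0.5841, 0.0187, 0.0247]
tool_rot: [0.0, 0.996, 0.088, 0.0]
contact_force: [-1.1, -0.3, 0.8]
gripper_width: 0.301
grasp_force: 0.9
time: 14.2
tool_pos: [0.5857, 0.019, 0.0247]
tool_rot: [-0.0, 0.996, 0.088, 0.0]
contact_force: [-1.6, 0.3, 0.3]
gripper_width: 0.295
grasp_force: 0.9
```

```bash
python3 -m inch '[{"dx":0.001,"dy":0,"dz":0,"rx":0,"ry":0,"rz":0},{"dx":0.002,"dy":0,"dz":0,"rx":0,"ry":0,"rz":0},{"dx":0.002,"dy":0,"dz":0,"rx":0,"ry":0,"rz":0}]'
```

```text
time: 14.5
tool_pos: [0.5873, 0.0193, 0.0247]
tool_rot: [-0.0, 0.996, 0.088, 0.0]
contact_force: [-1.5, -0.1, 0.3]
gripper_width: 0.303
grasp_force: 0.9
```

```bash
python3 -m inch '[{"dx":0.001,"dy":0,"dz":0,"rx":0,"ry":0,"rz":0},{"dx":0.001,"dy":0,"dz":0,"rx":0,"ry":0,"rz":0}]'
python3 -m inch '[{"dx":0.001,"dy":0,"dz":0,"rx":0,"ry":0,"rz":0},{"dx":0.001,"dy":0,"dz":0,"rx":0,"ry":0,"rz":0}]'
```

```text
time: 14.7
tool_pos: [0.5881, 0.0194, 0.0247]
tool_rot: [0.0, 0.996, 0.088, 0.0]
contact_force: [-2.0, 0.2, 0.7]
gripper_width: 0.303
grasp_force: 0.9
time: 14.9
tool_pos: [0.5888, 0.0196, 0.0247]
tool_rot: [-0.0, 0.996, 0.088, 0.0]
contact_force: [-1.6, -0.3, 0.6]
gripper_width: 0.295
grasp_force: 0.9
```

```bash
python3 -m inch '[{"dx":0.001,"dy":0,"dz":0,"rx":0,"ry":0,"rz":0},{"dx":0.001,"dy":0,"dz":0,"rx":0,"ry":0,"rz":0}]'
```

```text
time: 15.1
tool_pos: [0.5893, 0.0196, 0.0246]
tool_rot: [0.0, 0.996, 0.088, -0.0]
contact_force: [-3.0, 0.6, 1.1]
gripper_width: 0.302
grasp_force: 1.4
```

Contact is beginning.

```bash
python3 -m inch '[{"dx":0.0005,"dy":0,"dz":0,"rx":0,"ry":0,"rz":0},{"dx":0.0005,"dy":0,"dz":0,"rx":0,"ry":0,"rz":0}]'
```

```text
time: 15.3
tool_pos: [0.5895, 0.0196, 0.0247]
tool_rot: [0.0, 0.996, 0.088, -0.001]
contact_force: [-3.6, -0.6, 1.0]
gripper_width: 0.3
grasp_force: 2.1
```

```bash
python3 -m inch '[{"dx":0.0005,"dy":0,"dz":0,"rx":0,"ry":0,"rz":0},{"dx":0.0005,"dy":0,"dz":0,"rx":0,"ry":0,"rz":0}]'
```

```text
time: 15.5
tool_pos: [0.5897, 0.0196, 0.0247]
tool_rot: [0.0, 0.996, 0.088, -0.001]
contact_force: [-4.4, -2.0, 3.3]
gripper_width: 0.296
grasp_force: 2.6
```

```bash
python3 -m inch '[{"dx":0.001,"dy":0,"dz":0,"rx":0,"ry":0,"rz":0},{"dx":0.001,"dy":0,"dz":0,"rx":0,"ry":0,"rz":0}]'
```

```text
time: 15.7
tool_pos: [0.5899, 0.0195, 0.0246]
tool_rot: [0.0, 0.996, 0.088, -0.002]
contact_force: [-8.7, -3.0, 4.7]
gripper_width: 0.295
grasp_force: 3.7
```

```bash
python3 -m inch '[{"dx":0.001,"dy":0,"dz":0,"rx":0,"ry":0,"rz":0},{"dx":0.001,"dy":0,"dz":0,"rx":0,"ry":0,"rz":0}]'
```

```text
time: 15.9
tool_pos: [0.5901, 0.0195, 0.0246]
tool_rot: [0.0, 0.996, 0.088, -0.002]
contact_force: [-10.0, -2.5, 6.7]
gripper_width: 0.3
grasp_force: 5.1
```

Axial force is about 10.3 N and lateral −0.7 N, so both faces are loaded. One more step and hold.

```bash
python3 -m inch '[{"dx":0.0008,"dy":0,"dz":0,"rx":0,"ry":0,"rz":0},{"dx":0.0008,"dy":0,"dz":0,"rx":0,"ry":0,"rz":0},{"dx":0.0008,"dy":0,"dz":0,"rx":0,"ry":0,"rz":0},{"dx":0.0008,"dy":0,"dz":0,"rx":0,"ry":0,"rz":0},{"dx":0.0008,"dy":0,"dz":0,"rx":0,"ry":0,"rz":0}]'
```

```text
time: 16.4
tool_pos: [0.5901, 0.0195, 0.0246]
tool_rot: [0.0, 0.996, 0.088, -0.003]
contact_force: [-11.2, -3.4, 8.0]
gripper_width: 0.297
grasp_force: 5.9
```

Held at about 11.7 N with lateral −1.4 N. Backing straight off.

```bash
python3 -m inch '[{"dx":-0.003,"dy":0,"dz":0,"rx":0,"ry":0,"rz":0},{"dx":-0.006,"dy":0,"dz":0,"rx":0,"ry":0,"rz":0},{"dx":-0.012,"dy":0,"dz":0,"rx":0,"ry":0,"rz":0},{"dx":-0.03,"dy":0,"dz":0,"rx":0,"ry":0,"rz":0},{"dx":-0.06,"dy":0,"dz":0,"rx":0,"ry":0,"rz":0}]'
python3 -m inch '[{"dx":-0.04,"dy":0,"dz":-0.04,"rx":0,"ry":0,"rz":0},{"dx":-0.04,"dy":0,"dz":-0.09,"rx":0,"ry":0,"rz":0},{"dx":-0.04,"dy":0,"dz":-0.12,"rx":0,"ry":0,"rz":0},{"dx":-0.04,"dy":0,"dz":-0.12,"rx":0,"ry":0,"rz":0},{"dx":-0.04,"dy":0,"dz":-0.12,"rx":0,"ry":0,"rz":0}]'
python3 - <<'E'
from h import *
f=save("wrist","w7"); go(.5,0,.1)
cv2.imwrite("pics/w7c.png",cv2.resize(f[0:200,200:450,::-1],None,fx=3,fy=3))
E
```

```text
time: 16.9
tool_pos: [0.5464, 0.0119, 0.0254]
tool_rot: [0.0, 0.996, 0.088, 0.002]
contact_force: [-0.4, 0.9, -0.2]
gripper_width: 0.3
grasp_force: 0.0
time: 17.4
tool_pos: [0.5143, 0.0063, 0.1213]
tool_rot: [0.0, 0.996, 0.088, 0.001]
contact_force: [-0.6, -0.7, -0.7]
gripper_width: 0.303
grasp_force: 0.0
shift [-0.0179  0.0049  0.0249] rz None yaw 10.1 tool [0.5134 0.0063 0.1199] F [-0.49 -0.34  0.24] t 17.45 dist 0.025 w 0.297 gf 0.0
```

View pics/w7c.png

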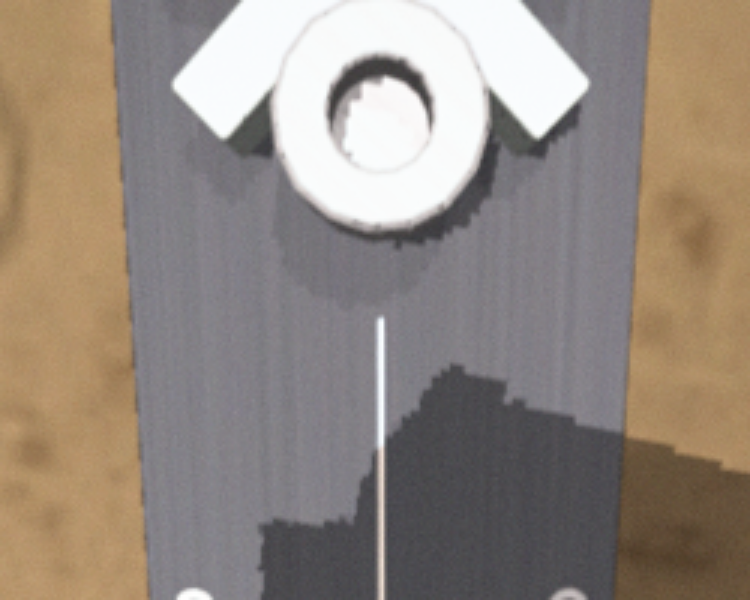

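The bush stands upright in the V: its centre is at crop column 380.5, with the line at 380.5 and the V symmetric about 380. The tool is clear.

```bash
python3 -c "
from plant import ticket
print(ticket.job_done())"
```

```text
the job is handed in; nothing more can be done
None
```

The bush is bedded upright in the V on its centre line. I pressed it home with about 12 N on both faces, let go, and handed the job in at about 17.5 s; the verdict wasn't reported back.

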